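Start and screw home an oil filler cap without cross-threading

ROBOT

A 6-joint arm with a two-finger parallel gripper is mounted at the origin on the work surface. World frame = base frame: x ahead of the robot, y to its left, z up, the work surface at z = 0. Lengths are in m, angles in rad, forces in N, time in s.
With the tool pointing down it reaches from about 0.35 to 0.925 m from the base axis. Payload 6.4 kg.
Tool frame: the origin (TCP) lies midway between the tips of the shut fingers; the grasp point (between the pads) lies 19 mm behind it; z points along the fingers, y is the direction in which the jaws open and shut (so a half turn about z gives the same grasp; the last joint's range is limited). The gripper opens to 85 mm and grips with 20 to 120 N. Pads are 22 mm wide; open, the fingers measure 114 mm over their backs; the gripper's body (76 mm by 85 mm) begins 54 mm behind the grasp point. The pads swing forward as they close: fully open they stand 13 mm farther back than shut.
Start: joints at [1.008, 0.245, 1.558, -0, 1.339, -0.174], TCP at [0.246, 0.601, 0.231] pointing down, gripper open.
Joint ranges: [-3.13, 3.13], [-1.02, 2.26], [0.13, 2.54], [-0.95, 4.09], [0.21, 2.88], [-2.74, 2.74]. Speed limits (rad/s): [2.57, 2.57, 3.14, 3.14, 3.14, 3.14].

INTERFACE

Orientations are given as [roll, pitch, yaw] about the fixed x, y, z axes, in that order (R = Rz(yaw) Ry(pitch) Rx(roll)).
In Python, from workcell import robot, imaging, job gives the robot as it stands.
- The arm moves only by the tool step_arm, never from a script. Its arguments are lists of equal length, an entry for each row: "dp": the shift along the tool's x, y, z in m, a list of three; "rotation": the turn, a rotation vector about the tool's x, y, z in rad, a list of three; "fingers": the opening, from -1 (shut) to 1 (fully open). In form: {"dp": [[x, y, z], ...], "rotation": [[ax, ay, az], ...], "fingers": [fingers, ...]}. A call has 1 to 20 rows; each row shifts and turns the commanded pose from where the row before left it, along the tool's axes as they then stand; what a row does not reach is not made up. A row lasts 1/10 s, in which the tool goes at most 50 mm and 8.59 degrees, less where a joint would pass 70% of its speed; a pose out of reach is approached as far as the arm can. A call with a gripper value outside its range is refused whole. The fingers move at their own pace and stop on an object; "newtons" is the grip in N (left out, the last holds). Time passes only in rows, so rows that do not move let the fingers close. It gives the time, the measured TCP pose, the force and the opening at its end, in the units of the state.
- robot.get_obs(): the state, without advancing time (a new reading comes with each control period).
- imaging.read_camera(name): name is "scene" or "top" or "wrist"; returns a dict with "img" (420x560x3 uint8, blue, green, red), "K" (3x3 intrinsics, pixels), "R" (3x3) and "t" (3): a world point X has camera coordinates R X + t. Camera axes: x right, y down, z forward; pixel columns grow to the right and rows downward; lengths in m; the calibration is good to about 2 mm. A picture is of the moment at which its call begins. There is no depth.
- job.hand_in(): hands the job in, once; it reports no verdict.
The state is a dict: "time": time; "joints": joint angles; "joint_vel": joint speeds; "joint_efforts": joint torques, N m; "tcp_pos": TCP position; "eef_rot": TCP orientation; "ft_force": force on the tool from outside, world axes, zero at the start; "ft_torque": the same for the moment, N m; "grip_width": opening from 0.0 (shut) to 1.0 (fully open).
Only numpy, scipy, OpenCV 4.12 (cv2) and the standard library are available. Lean on these libraries where they do the work, as an engineer would, in place of code of your own. Each camera call takes 0.05 s, during which the arm holds its last target. There are 200 camera calls.

TASK

Put the winged oil filler cap square into the filler neck of the valve cover, turn it backward (anticlockwise from above) under light pressure until you feel the thread start drop, then screw it forward until its flange is drawn snug onto the rubber seal, and let go. Do not force or cross-thread it, and leave the other parts on the bench where they are.

Things in the scene. Friction and masses are not known exactly. Their poses are not given: they have to be found in the camera images.
- cap_grip (a point): oil filler cap, dark plastic, 45 to 90 g, upright on the bench: the one with a straight wing on top. The point is the wing's centre, 37 mm above the cap's underside; x along the wing, z up. Wing 46 mm long (x), 12 wide (y), 22 high: pinch it across its width from above. Under the wing a round flange, 58 dia, 5 thick, then the threaded shank. A half turn about z makes no difference.
- cap_flange (a point): centre of the flange's underside (sealing face) of the same cap, 16 mm below cap_grip. From it a 38.6 dia shank reaches 21 mm down; its plain end tapers to 29 dia over 7 mm and guides it into the bore. Two thread ridges on opposite sides of the shank stand out to 44 dia: right-hand two-start thread, 10 mm of advance per turn.
- neck: round upright filler neck, bare metal, 55 dia, bore 46, on the valve cover. Origin: centre of the metal rim, 173 mm above the bench; z up; its x axis is no mark of where the thread begins, which must be felt. Home is with cap_grip 16.4 to 17.5 mm above this origin, the seal squeezed.
- thread_ends: the upper ends of the two thread ridges in the neck's bore (40 dia clear), on opposite sides. Origin on the neck's axis, 1.5 mm below the rim. A cap put in rests on the ridges, cap_grip 20 to 25 mm above the rim by its turn. Turned backward it climbs with the thread to nearly 25, then drops 4 to 5 mm: this comes every half turn. From the drop, 1/3 turn forward brings the seal snug; at 0.45 it is solid.
- seal_top (a point): centre of the top of the rubber seal ring that lies on the neck's rim, 2 mm above the rim, 54 dia. It yields at 14 N per mm for 1.6 mm and is then solid; when it is squeezed the flange drags on it and turning grows stiffer (0.1 to 0.2 N m when snug).
- head: cylinder head with valve cover, cast metal, fixed, 440 long (y) by 185 by 143 high, the ribbed cover's top; origin under its centre. The neck stands 125 mm from the centre towards -y.
- breather_cap: bystander: plain round mushroom cap without wing, dark plastic, 52 dia, 41 high; origin under its centre
- drain_plug: bystander: steel drain plug with hexagon head, 36 dia, 31 high, standing on its thread; origin under its centre
- piston: bystander: aluminium piston, 86 dia, 70 high; origin under its centre
- jar: bystander: small white jar with metal lid, 48 dia, 75 high; origin under its centre
- bearing_ring: bystander: steel ring lying flat, 94 dia, 26 high; origin under its centre
- seal_ring: bystander: thin black rubber ring lying flat, 100 dia, 6 high; origin under its centre
- wrench: bystander: steel spanner, 200 long, lying flat
- brush: bystander: brush with dark wooden handle, 170 long, lying flat
There are look-alikes about, which are no part of the job. What is shaped like the part that bears cap_grip but green or red is not meant.

How it is judged:
By the outcome, as a careful person would: the job done as asked, in the order asked, and still so for the second after the job is handed in, with the robot touching nothing.
It also fails if it takes over 72 s, if anything falls off the work surface, if the arm or the gripper's body presses on something with over 40 N, if the wrist force passes 120 N, or if a joint passes its speed limit or range.

## Working session

There is one attempt and no reset: what is moved stays moved. The work goes in short steps, Python scripts to look and compute and a tool call to move; the robot and the scene stay as the last step left them, time stands still between calls to the robot, and variables do not carry over. Pictures are saved under pics/ and viewed, about 8 in all and at most 12, crops included, and the job is handed in when it is done.

Besides the shell and the picture viewer there is one more tool, called after "Emit:" as a command line: name --argument value ..., lists and objects as JSON in quotes. step_arm: Moves the arm, as the interface text tells. Its arguments: {"type":"object","properties":{"dp":{"type":"array"},"rotation":{"type":"array"},"fingers":{"type":"array"},"newtons":{"type":"number"}},"required":["dp","rotation","fingers"]}

```bash
mkdir -p pics; cat > h.py <<'E'
from workcell import robot, imaging, job
import numpy as np, cv2, pickle
np.set_printoptions(precision=4,suppress=True)
def take(n,tag):
    c=imaging.read_camera(n); pickle.dump(c,open(f'pics/{tag}.pkl','wb')); cv2.imwrite(f'pics/{tag}.png',c['img']); return c
def load(tag): return pickle.load(open(f'pics/{tag}.pkl','rb'))
def ray(c,u,v,z):
    K,R,t=map(np.array,(c['K'],c['R'],c['t'])); t=t.ravel()
    o=-R.T@t; d=R.T@np.linalg.inv(K)@[u,v,1.]; return o+d*(z-o[2])/d[2]
def proj(c,X):
    p=np.array(c['K'])@(np.array(c['R'])@np.array(X)+np.array(c['t']).ravel()); return p[:2]/p[2]
def crop(tag,u0,v0,u1,v1,s,out): cv2.imwrite(f'pics/{out}.png',cv2.resize(load(tag)['img'][v0:v1,u0:u1],None,fx=s,fy=s,interpolation=cv2.INTER_CUBIC))
E
python3 - <<'E'
from h import *
a=take('top','top1'); b=take('scene','sc1')
cv2.imwrite('pics/both.png',cv2.resize(np.vstack([a['img'],b['img']]),None,fx=.714,fy=.714,interpolation=cv2.INTER_AREA))
for c in(a,b): print(c['K'],-np.array(c['R']).T@np.array(c['t']).ravel(),c['R'])
print(robot.get_obs())
E
```

```text
[[401.2817   0.     282.9786]
 [  0.     401.2817 206.4973]
 [  0.       0.       1.    ]] [ 0.3642 -0.0435  1.1582] [[-0.029  -0.9995 -0.0133]
 [-0.9925  0.0304 -0.1188]
 [ 0.1191  0.0098 -0.9928]]
[[532.8267   0.     276.1345]
 [  0.     532.8267 211.7835]
 [  0.       0.       1.    ]] [1.4176 0.3813 1.1081] [[-0.4118  0.9113 -0.0054]
 [ 0.6364  0.2833 -0.7175]
 [-0.6523 -0.2989 -0.6965]]
{'time': 0.1, 'joints': array([ 1.0079,  0.2457,  1.5589,  0.    ,  1.3387, -0.1741]), 'joint_vel': array([-0.0009, -0.0026, -0.001 ,  0.0003,  0.0003, -0.0021]), 'joint_efforts': array([ -0.0003, -43.0676, -32.7128,  -0.0001,   0.0029,  -0.    ]), 'tcp_pos': array([0.2461, 0.6011, 0.2303]), 'eef_rot': array([-3.1399, -0.0003,  2.7527]), 'ft_force': array([ 0.4865, -0.0764, -0.4528]), 'ft_torque': array([-0.0414, -0.0085, -0.027 ]), 'grip_width': 0.9996037236957175}
```

View pics/top1.png

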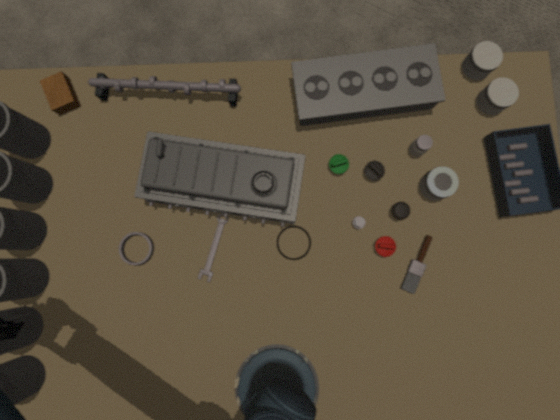

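View pics/sc1.png

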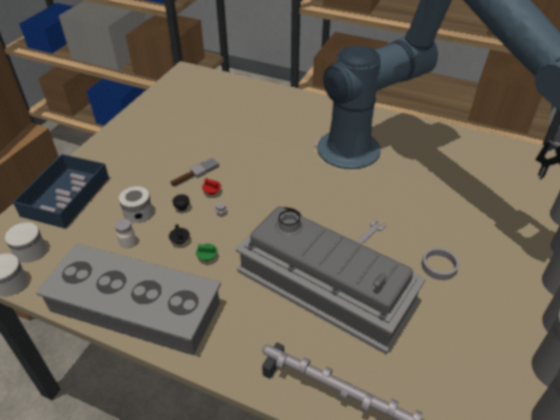

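Top view: the green winged cap is at (339,164), the red one at (386,247), a dark one with a wing at (374,171) and a dark plain round one at (400,211). The dark winged one at (374,171) fits the description. The neck is at (263,182). I'll confirm both in one enlarged crop.

```bash
python3 - <<'E'
from h import *
t=load('top1')['img']; s=load('sc1')['img']
r=lambda im,f:cv2.convertScaleAbs(cv2.resize(im,None,fx=f,fy=f,interpolation=cv2.INTER_CUBIC),alpha=1.8,beta=10)
A=r(t[145:225,350:425],5) # 375x400
B=r(s[190:270,160:235],5)
C=r(t[157:207,240:290],5); D=r(s[195:245,265:315],5)
E=np.zeros((650,750,3),np.uint8);E[:400,:375]=A;E[:400,375:]=B;E[400:,:250]=C;E[400:,375:625]=D
cv2.imwrite('pics/c1.png',E)
E
```

```text
(no output)
```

View pics/c1.png

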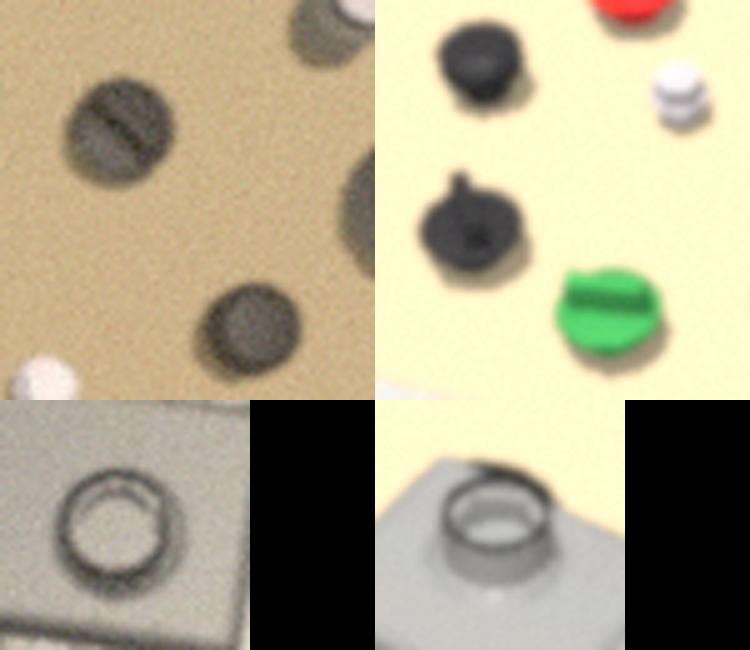

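```bash
python3 - <<'E'
from h import *
c=load('top1'); s=load('sc1')
p=ray(c,374.2,170.8,.026); print('cap',p, 'in scene',proj(s,p))
a=ray(c,350+95/5,145+110/5,.045);b=ray(c,350+145/5,145+155/5,.045);d=b-a;print('wing yaw',np.arctan2(d[1],d[0]),np.linalg.norm(d))
n=ray(c,263,182,.175);print('neck',n,'scene',proj(s,n), 'ray scene',ray(s,265+(497-375)/5,195+(513-400)/5,.175))
print('scene cap',ray(s,160+(472-375)/5,190+228/5,.026))
R=np.array(robot.get_obs()['eef_rot']);print(R)
from scipy.spatial.transform import Rotation as Ro
M=Ro.from_euler('xyz',R).as_matrix();print(M)
w=imaging.read_camera('wrist');Rw=np.array(w['R']);cw=-Rw.T@np.array(w['t']).ravel();print('wrist cam in tool',M.T@(cw-robot.get_obs()['tcp_pos']),'axes',(Rw@M))
print(w['K'])
E
```

```text
cap [ 0.595  -0.2964  0.026 ] in scene [178.7145 233.5515]
wing yaw -2.35678875153482 0.03765729876620309
neck [0.5451 0.0141 0.175 ] scene [288.0745 215.9038] ray scene [0.5492 0.0195 0.175 ]
scene cap [ 0.601  -0.2905  0.026 ]
[-3.1399 -0.0003  2.7527]
[[-0.9253  0.3791 -0.001 ]
 [ 0.3791  0.9253 -0.0015]
 [ 0.0003 -0.0017 -1.    ]]
wrist cam in tool [ 0.0656  0.0011 -0.142 ] axes [[-0.0006  1.     -0.0007]
 [-0.9659 -0.0008 -0.2591]
 [-0.2591  0.0006  0.9659]]
[[330.2726   0.     276.0449]
 [  0.     330.2726 208.0001]
 [  0.       0.       1.    ]]
```

Emit:
step_arm --dp '[[-0.033, -0.0345, -0.003], [-0.033, -0.0345, -0.003], [-0.033, -0.0345, -0.003], [-0.033, -0.0345, -0.003], [-0.033, -0.0345, -0.003], [-0.033, -0.0345, -0.003], [-0.033, -0.0345, -0.003], [-0.033, -0.0345, -0.003], [-0.033, -0.0345, -0.003], [-0.033, -0.0345, -0.003], [-0.033, -0.0345, -0.003], [-0.033, -0.0345, -0.003], [-0.033, -0.0345, -0.003], [-0.033, -0.0345, -0.003], [-0.033, -0.0345, -0.003], [-0.033, -0.0345, -0.003], [-0.033, -0.0345, -0.003], [-0.033, -0.0345, -0.003], [-0.033, -0.0345, -0.003], [-0.033, -0.0345, -0.003]]' --rotation '[[0, 0, 0], [0, 0, 0], [0, 0, 0], [0, 0, 0], [0, 0, 0], [0, 0, 0], [0, 0, 0], [0, 0, 0], [0, 0, 0], [0, 0, 0], [0, 0, 0], [0, 0, 0], [0, 0, 0], [0, 0, 0], [0, 0, 0], [0, 0, 0], [0, 0, 0], [0, 0, 0], [0, 0, 0], [0, 0, 0]]' --fingers '[1, 1, 1, 1, 1, 1, 1, 1, 1, 1, 1, 1, 1, 1, 1, 1, 1, 1, 1, 1]'

```text
time: 2.15
tcp_pos: [0.5958, -0.2891, 0.2909]
eef_rot: [3.141, -0.001, 2.753]
ft_force: [0.7, -0.7, 0.9]
grip_width: 1.003
```

Emit:
step_arm --dp '[[0, 0, 0.01], [0, 0, 0.01], [0, 0, 0.01], [0, 0, 0.01], [0, 0, 0.01], [0, 0, 0.01], [0, 0, 0.01], [0, 0, 0.01], [0, 0, 0.01], [0, 0, 0.01], [0, 0, 0.01], [0, 0, 0.01], [0, 0, 0.01], [0, 0, 0.01], [0, 0, 0], [0, 0, 0]]' --rotation '[[0, 0, 0.14], [0, 0, 0.14], [0, 0, 0.14], [0, 0, 0.14], [0, 0, 0.14], [0, 0, 0.14], [0, 0, 0.14], [0, 0, 0.14], [0, 0, 0.14], [0, 0, 0.14], [0, 0, 0.14], [0, 0, 0.14], [0, 0, 0.14], [0, 0, 0.14], [0, 0, 0], [0, 0, 0]]' --fingers '[1, 1, 1, 1, 1, 1, 1, 1, 1, 1, 1, 1, 1, 1, 1, 1]'

```text
time: 3.75
tcp_pos: [0.5954, -0.2871, 0.1511]
eef_rot: [-3.141, 0.0, 0.796]
ft_force: [0.5, -0.4, 0.2]
grip_width: 1.002
```

```bash
python3 - <<'E'
from h import *
c=take('wrist','w1');o=robot.get_obs();print(o['time'],o['tcp_pos'],o['eef_rot'],o['ft_force'],o['joints'])
print(proj(c,[.598,-.293,.026]),proj(c,[.598,-.293,.048]))
cv2.imwrite('pics/w1b.png',cv2.convertScaleAbs(c['img'],alpha=1.8,beta=10))
E
```

```text
3.8 [ 0.5957 -0.2873  0.1516] [ 3.1412 -0.0001  0.7952] [-0.8206  0.4359  0.233 ] [-0.6204  0.3468  1.5843  0.      1.2101  0.1551]
[284.1963 204.9596] [284.8217 212.1153]
```

View pics/w1b.png

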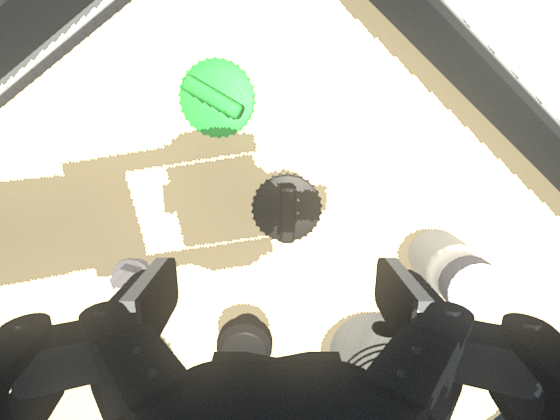

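```bash
python3 - <<'E'
from h import *
from scipy.spatial.transform import Rotation as Ro
c=load('w1');o=robot.get_obs()
p=ray(c,287,207,.026);q=ray(c,287.5,213,.048);print(p,q)
M=Ro.from_euler('xyz',o['eef_rot']).as_matrix();print(M.T@(p-o['tcp_pos']),M.T@(q-o['tcp_pos']))
E
```

```text
[ 0.5984 -0.2959  0.026 ] [ 0.599 -0.295  0.048]
[-0.0043  0.0079  0.1256] [-0.0032  0.0077  0.1036]
```

Emit:
step_arm --dp '[[-0.002, 0.004, 0.01], [-0.002, 0.004, 0.01], [0, 0, 0.012], [0, 0, 0.012], [0, 0, 0.012], [0, 0, 0.012], [0, 0, 0.012], [0, 0, 0.012], [0, 0, 0.01], [0, 0, 0.008], [0, 0, 0.006], [0, 0, 0.004], [0, 0, 0.002], [0, 0, 0], [0, 0, 0]]' --rotation '[[0, 0, 0], [0, 0, 0], [0, 0, 0], [0, 0, 0], [0, 0, 0], [0, 0, 0], [0, 0, 0], [0, 0, 0], [0, 0, 0], [0, 0, 0], [0, 0, 0], [0, 0, 0], [0, 0, 0], [0, 0, 0], [0, 0, 0]]' --fingers '[0.6, 0.2, 0, 0, 0, 0, 0, 0, 0, 0, 0, 0, 0, 0, 0]'

```text
time: 5.3
tcp_pos: [0.5987, -0.2959, 0.0297]
eef_rot: [3.141, -0.0, 0.793]
ft_force: [0.2, 0.3, -0.5]
grip_width: 0.5
```

```bash
python3 - <<'E'
from h import *
c=take('wrist','w2');o=robot.get_obs();print(o['time'],o['tcp_pos'],o['eef_rot'],o['ft_force'],o['grip_width'])
cv2.imwrite('pics/w2b.png',cv2.convertScaleAbs(c['img'],alpha=1.8,beta=10))
E
```

```text
5.35 [ 0.5988 -0.2959  0.0298] [ 3.1407 -0.0001  0.7928] [ 0.5238  0.07   -0.0324] 0.5013309093731138
```

View pics/w2b.png

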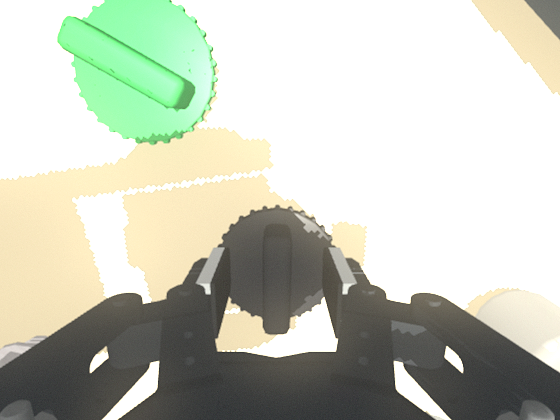

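Wing at u≈277, rows 225–333, straight and centred between the fingers. Closing.

Emit:
step_arm --dp '[[0, 0, 0], [0, 0, 0], [0, 0, 0], [0, 0, 0], [0, 0, 0], [0, 0, 0], [0, 0, 0], [0, 0, 0]]' --rotation '[[0, 0, 0], [0, 0, 0], [0, 0, 0], [0, 0, 0], [0, 0, 0], [0, 0, 0], [0, 0, 0], [0, 0, 0]]' --fingers '[-1, -1, -1, -1, -1, -1, -1, -1]' --newtons 40

```text
time: 6.15
tcp_pos: [0.5987, -0.2958, 0.0296]
eef_rot: [3.141, -0.0, 0.793]
ft_force: [-1.0, 0.6, 3.0]
grip_width: 0.134
```

Emit:
step_arm --dp '[[0, 0, -0.005], [0, 0, -0.015], [0, 0, -0.02], [0, 0, -0.03], [0, 0, -0.03], [0, 0, -0.03], [0, 0, -0.03], [0, 0, -0.03], [0, 0, -0.03], [0, 0, -0.02], [0, 0, 0], [0, 0, 0]]' --rotation '[[0, 0, 0], [0, 0, 0], [0, 0, 0], [0, 0, 0], [0, 0, 0], [0, 0, 0], [0, 0, 0], [0, 0, 0], [0, 0, 0], [0, 0, 0], [0, 0, 0], [0, 0, 0]]' --fingers '[-1, -1, -1, -1, -1, -1, -1, -1, -1, -1, -1, -1]'

```text
time: 7.35
tcp_pos: [0.5983, -0.2955, 0.2693]
eef_rot: [3.141, -0.0, 0.793]
ft_force: [0.3, 1.0, -2.0]
grip_width: 0.129
```

```bash
python3 - <<'E'
from h import *
from scipy.spatial.transform import Rotation as Ro
o=robot.get_obs();print(o['joints'])
c=take('scene','s2'); p=o['tcp_pos'];u,v=proj(c,p).astype(int);print(u,v)
M=Ro.from_euler('xyz',o['eef_rot']).as_matrix();print(M.T@(np.array([.547,.017,p[2]])-p))
A=cv2.convertScaleAbs(cv2.resize(c['img'][v-50:v+40,u-50:u+50],None,fx=5,fy=5,interpolation=cv2.INTER_CUBIC),alpha=1.8,beta=10)
cv2.imwrite('pics/s2b.png',A)
E
```

```text
[-0.6283  0.2569  1.474   0.      1.4106  0.1497]
165 166
[ 0.1866 -0.2558 -0.    ]
```

View pics/s2b.png

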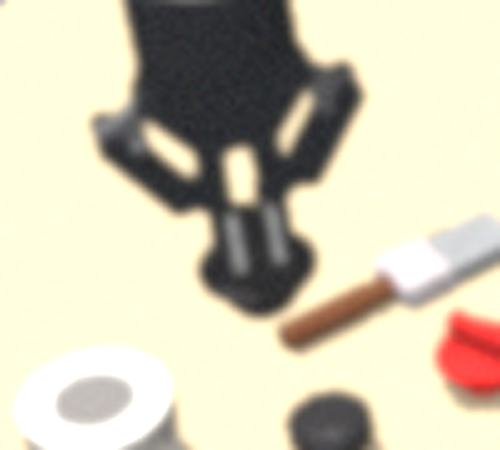

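Emit:
step_arm --dp '[[0.0195, -0.0365, 0], [0.0195, -0.0365, 0], [0.0195, -0.0365, 0], [0.0195, -0.0365, 0], [0.0195, -0.0365, 0], [0.0195, -0.0365, 0], [0.0195, -0.0365, 0], [0, 0, 0], [0, 0, 0], [0, 0, 0]]' --rotation '[[0, 0, 0], [0, 0, 0], [0, 0, 0], [0, 0, 0], [0, 0, 0], [0, 0, 0], [0, 0, 0], [0, 0, 0], [0, 0, 0], [0, 0, 0]]' --fingers '[-1, -1, -1, -1, -1, -1, -1, -1, -1, -1]'

```text
time: 8.4
tcp_pos: [0.5121, -0.0197, 0.2683]
eef_rot: [-3.14, 0.001, 0.792]
ft_force: [-0.6, 0.4, 0.2]
grip_width: 0.125
```

```bash
python3 - <<'E'
from h import *
c=take('wrist','w3');o=robot.get_obs();print(o['time'],o['tcp_pos'],o['eef_rot'])
print(proj(c,[.547,.017,.175]),proj(c,o['tcp_pos']))
cv2.imwrite('pics/w3b.png',cv2.convertScaleAbs(c['img'],alpha=1.3,beta=10))
E
```

```text
8.45 [ 0.5123 -0.02    0.2685] [-3.1405  0.0009  0.7915]
[275.8802 142.9412] [278.0157 267.2827]
```

View pics/w3b.png

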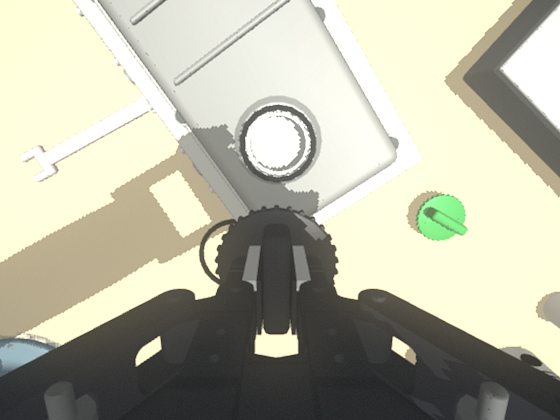

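Neck's black seal ring spans u 238–316, v 104–181 (centre ≈ (277,142.5)); cap flange spans u 217–338, top row ≈206. I'll fit both.

```bash
python3 - <<'E'
from h import *
from scipy.spatial.transform import Rotation as Ro
c=load('w3');o=robot.get_obs();g=cv2.cvtColor(c['img'],6)
m=np.zeros_like(g);m[90:195,225:330]=(g[90:195,225:330]<45)
n,l,st,ce=cv2.connectedComponentsWithStats(m);
for i in range(1,n):
  if st[i][4]>200: print(st[i],ce[i])
i=1+np.argmax(st[1:,4]);cn=max(cv2.findContours((l==i).astype(np.uint8),0,1)[0],key=len)
e=cv2.fitEllipse(cn);print(e)
p=ray(c,*e[0],.175);q=ray(c,277,142.5,.175);print(p,q)
t=o['tcp_pos'];M=Ro.from_euler('xyz',o['eef_rot']).as_matrix();print('move',M.T@(p-t),M.T@(q-t))
# predicted flange circle
f=t+M@[0,0,.0037];P=np.array([proj(c,f+.029*np.array([np.cos(a),np.sin(a),0])) for a in np.linspace(0,6.28,60)]);print('flange pred',P.min(0),P.max(0))
E
```

```text
Traceback (most recent call last):
ValueError: attempt to get argmax of an empty sequence
```

```bash
python3 - <<'E'
from h import *
from scipy.spatial.transform import Rotation as Ro
c=load('w3');o=robot.get_obs();g=cv2.cvtColor(c['img'],6)
print(g[142,230:325:2]);
for T in (60,75,90):
  m=np.zeros_like(g);m[95:190,230:325]=(g[95:190,230:325]<T)
  n,l,st,ce=cv2.connectedComponentsWithStats(m)
  if n<2: continue
  i=1+np.argmax(st[1:,4]);cn=max(cv2.findContours((l==i).astype(np.uint8),0,1)[0],key=len)
  e=cv2.fitEllipse(cv2.convexHull(cn));p=ray(c,*e[0],.175)
  t=o['tcp_pos'];M=Ro.from_euler('xyz',o['eef_rot']).as_matrix();print(T,st[i],e,p,'move',M.T@(p-t))
q=ray(c,277,142.5,.175);print(q,M.T@(q-t))
f=t+M@[0,0,.0037];P=np.array([proj(c,f+.029*np.array([np.cos(a),np.sin(a),0])) for a in np.linspace(0,6.28,60)]);print('flange pred',P.min(0),P.max(0))
E
```

```text
[102 103 104 128 132  78  65  58 214 233 166 197 196 198 198 199 202 202
 202 204 204 206 205 206 207 207 208 207 208 209 209 209 208 209 215 149
 110 116 201 228 112  70  71 117 142 137 179 183]
60 [248 165  23  16  90] ((259.5256652832031, 172.5292205810547), (7.051218509674072, 26.280710220336914), 122.60768127441406) [0.524  0.0104 0.175 ] move [ 0.0299 -0.0129  0.0935]
75 [240 105  75  78 999] ((277.21923828125, 143.34202575683594), (75.19151306152344, 77.12983703613281), 3.9187986850738525) [0.5475 0.0161 0.175 ] move [ 0.0505 -0.0002  0.0935]
90 [ 239  105   77   79 1164] ((276.6196594238281, 143.79808044433594), (76.48088073730469, 78.91301727294922), 31.7493839263916) [0.547  0.0162 0.175 ] move [ 0.0502 -0.0006  0.0935]
[0.5478 0.0167 0.175 ] [ 0.0511 -0.0004  0.0934]
flange pred [217.3586 205.3624] [338.6793 317.2151]
```

Emit:
step_arm --dp '[[0.015, 0, 0], [0.02, 0, 0], [0.0155, 0, 0], [0, 0, 0], [0, 0, 0.01], [0, 0, 0.01], [0, 0, 0.01], [0, 0, 0.01], [0, 0, 0.01], [0, 0, 0.007], [0, 0, 0.003], [0, 0, 0.003], [0, 0, 0.002], [0, 0, 0.002], [0, 0, 0], [0, 0, 0]]' --rotation '[[0, 0, -0.08], [0, 0, -0.08], [0, 0, 0], [0, 0, 0], [0, 0, 0], [0, 0, 0], [0, 0, 0], [0, 0, 0], [0, 0, 0], [0, 0, 0], [0, 0, 0], [0, 0, 0], [0, 0, 0], [0, 0, 0], [0, 0, 0], [0, 0, 0]]' --fingers '[-1, -1, -1, -1, -1, -1, -1, -1, -1, -1, -1, -1, -1, -1, -1, -1]'

```text
time: 10.05
tcp_pos: [0.5448, 0.0195, 0.2025]
eef_rot: [3.141, -0.0, 0.953]
ft_force: [-0.0, 0.3, -0.7]
grip_width: 0.129
```

```bash
python3 -c "
from h import *
o=robot.get_obs();print(o['tcp_pos'],o['ft_force'],o['ft_torque'],o['joints'])"
```

```text
[0.5448 0.0195 0.2025] [-0.0108  0.2909 -0.669 ] [-0.0103  0.0279  0.0254] [-0.1722  0.0279  1.8526  0.      1.2606  0.4457]
```

Emit:
step_arm --dp '[[-0.001, 0.002, 0], [0, 0.002, 0], [0, 0, 0], [0, 0, 0.002], [0, 0, 0.002], [0, 0, 0.002], [0, 0, 0.002], [0, 0, 0.001], [0, 0, 0], [0, 0, 0]]' --rotation '[[0, 0, 0], [0, 0, 0], [0, 0, 0], [0, 0, 0], [0, 0, 0], [0, 0, 0], [0, 0, 0], [0, 0, 0], [0, 0, 0], [0, 0, 0]]' --fingers '[-1, -1, -1, -1, -1, -1, -1, -1, -1, -1]'

```text
time: 11.05
tcp_pos: [0.5474, 0.0164, 0.1933]
eef_rot: [3.141, -0.0, 0.953]
ft_force: [0.4, 0.6, -1.1]
grip_width: 0.129
```

Emit:
step_arm --dp '[[0, 0, 0.001], [0, 0, 0.001], [0, 0, 0.001], [0, 0, 0], [0, 0, 0]]' --rotation '[[0, 0, 0], [0, 0, 0], [0, 0, 0], [0, 0, 0], [0, 0, 0]]' --fingers '[-1, -1, -1, -1, -1]'

```text
time: 11.55
tcp_pos: [0.5474, 0.0164, 0.1902]
eef_rot: [3.141, -0.0, 0.953]
ft_force: [1.0, 0.1, -1.4]
grip_width: 0.126
```

Emit:
step_arm --dp '[[0, 0, 0.001], [0, 0, 0], [0, 0, 0]]' --rotation '[[0, 0, 0], [0, 0, 0], [0, 0, 0]]' --fingers '[-1, -1, -1]'

```text
time: 11.85
tcp_pos: [0.5475, 0.0165, 0.1893]
eef_rot: [3.141, -0.001, 0.953]
ft_force: [2.8, -0.1, -0.6]
grip_width: 0.127
```

Emit:
step_arm --dp '[[0, 0, 0.001], [0, 0, 0], [0, 0, 0]]' --rotation '[[0, 0, 0], [0, 0, 0], [0, 0, 0]]' --fingers '[-1, -1, -1]'

```text
time: 12.15
tcp_pos: [0.5476, 0.0165, 0.1885]
eef_rot: [3.141, -0.001, 0.953]
ft_force: [3.5, 1.7, -1.5]
grip_width: 0.131
```

Emit:
step_arm --dp '[[0.0006, 0.0004, 0], [0, 0, 0.0005], [0, 0, 0.0005], [0, 0, 0], [0, 0, 0]]' --rotation '[[0, 0, 0], [0, 0, 0], [0, 0, 0], [0, 0, 0], [0, 0, 0]]' --fingers '[-1, -1, -1, -1, -1]'

```text
time: 12.65
tcp_pos: [0.5479, 0.0166, 0.1878]
eef_rot: [-3.141, 0.0, 0.953]
ft_force: [-1.1, 0.2, 5.2]
grip_width: 0.125
```

Emit:
step_arm --dp '[[0, 0, 0.001], [0, 0, 0], [0, 0, 0]]' --rotation '[[0, 0, 0], [0, 0, 0], [0, 0, 0]]' --fingers '[-1, -1, -1]'

```text
time: 12.95
tcp_pos: [0.5482, 0.0166, 0.1877]
eef_rot: [3.141, 0.0, 0.953]
ft_force: [-2.8, 0.9, 9.2]
grip_width: 0.132
```

Emit:
step_arm --dp '[[0, 0, 0], [0, 0, -0.00015], [0, 0, -0.00015], [0, 0, -0.00015], [0, 0, -0.00015], [0, 0, 0]]' --rotation '[[0, 0, -0.1], [0, 0, -0.1], [0, 0, -0.1], [0, 0, -0.1], [0, 0, -0.1], [0, 0, 0]]' --fingers '[-1, -1, -1, -1, -1, -1]'

```text
time: 13.55
tcp_pos: [0.548, 0.0168, 0.1884]
eef_rot: [-3.141, -0.0, 1.454]
ft_force: [-5.1, 2.1, 10.4]
grip_width: 0.131
```

```bash
python3 -c "
from h import *
o=robot.get_obs();print(o['tcp_pos'],o['ft_force'],o['ft_torque'],o['joints'])"
```

```text
[0.548  0.0168 0.1884] [-5.1151  2.1321 10.446 ] [0.2709 0.8221 0.01  ] [-0.1762  0.0512  1.8558  0.0002  1.2349 -0.06  ]
```

Emit:
step_arm --dp '[[0, -0.0004, -0.0003], [0, 0, -0.00016], [0, 0, -0.00016], [0, 0, -0.00016], [0, 0, -0.00016], [0, 0, 0]]' --rotation '[[0, 0, -0.1], [0, 0, -0.1], [0, 0, -0.1], [0, 0, -0.1], [0, 0, -0.1], [0, 0, 0]]' --fingers '[-1, -1, -1, -1, -1, -1]'

```text
time: 14.15
tcp_pos: [0.5468, 0.017, 0.1891]
eef_rot: [-3.139, -0.001, 1.954]
ft_force: [-7.8, 1.9, 11.3]
grip_width: 0.127
```

Emit:
step_arm --dp '[[0, 0, -0.00016], [0, 0, -0.00016], [0, 0, -0.00016], [0, 0, -0.00016], [0, 0, 0]]' --rotation '[[0, 0, -0.1], [0, 0, -0.1], [0, 0, -0.1], [0, 0, -0.1], [0, 0, 0]]' --fingers '[-1, -1, -1, -1, -1]'

```text
time: 14.65
tcp_pos: [0.546, 0.0166, 0.1892]
eef_rot: [-3.138, -0.003, 2.355]
ft_force: [-10.4, 0.7, 12.1]
grip_width: 0.13
```

Emit:
step_arm --dp '[[0.0005, -0.0005, 0], [0.0005, -0.0005, 0], [0, 0, 0], [0, 0, 0]]' --rotation '[[0, 0, 0], [0, 0, 0], [0, 0, 0], [0, 0, 0]]' --fingers '[-1, -1, -1, -1]'

```text
time: 15.05
tcp_pos: [0.5458, 0.0166, 0.1892]
eef_rot: [-3.14, -0.0, 2.353]
ft_force: [-4.1, -0.1, 8.2]
grip_width: 0.129
```

```bash
python3 - <<'E'
from h import *
o=robot.get_obs();print(o['tcp_pos'],o['ft_force'],o['ft_torque'],o['joints'])
c=take('wrist','w4');cv2.imwrite('pics/w4b.png',cv2.convertScaleAbs(c['img'],alpha=1.5,beta=10))
E
```

```text
[0.5458 0.0166 0.1892] [-4.1404 -0.1148  8.2285] [-0.0216  0.698   0.0372] [-0.177   0.0456  1.86   -0.0007  1.237  -0.959 ]
```

View pics/w4b.png

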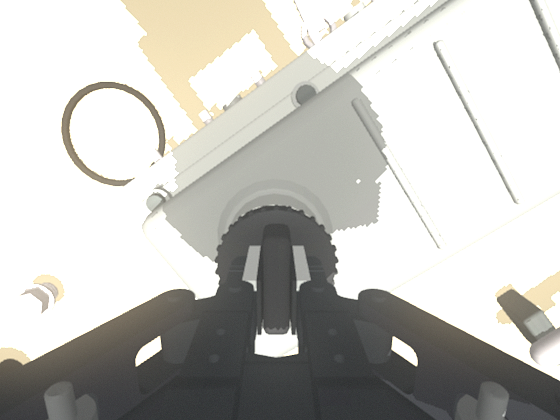

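Emit:
step_arm --dp '[[0.0004, -0.0004, -0.0001], [0, 0, -0.00016], [0, 0, -0.00016], [0, 0, 0]]' --rotation '[[0, 0, -0.1], [0, 0, -0.1], [0, 0, -0.1], [0, 0, 0]]' --fingers '[-1, -1, -1, -1]'

```text
time: 15.5
tcp_pos: [0.5446, 0.0164, 0.1879]
eef_rot: [-3.14, -0.002, 2.653]
ft_force: [-1.5, -1.7, -0.5]
grip_width: 0.132
```

Emit:
step_arm --dp '[[0, 0, -0.0001], [0, 0, -0.0001], [0, 0, 0]]' --rotation '[[0, 0, -0.1], [0, 0, -0.1], [0, 0, 0]]' --fingers '[-1, -1, -1]'

```text
time: 15.8
tcp_pos: [0.5445, 0.016, 0.1881]
eef_rot: [-3.139, -0.003, 2.851]
ft_force: [-3.9, -4.5, 0.3]
grip_width: 0.132
```

The drop came between yaw 2.36 and 2.65 (Fz went from 8 N to 0 and z fell to the commanded level). The sideways forces fit a cap held about 2.4 mm off along the wing, so from here I'll turn about the cap's own axis.

Emit:
step_arm --dp '[[0.0001, -0.0006, 0], [0, 0, 0.0007], [0, 0, 0.0007], [0, 0, 0], [0, 0, 0]]' --rotation '[[0, 0, 0], [0, 0, 0], [0, 0, 0], [0, 0, 0], [0, 0, 0]]' --fingers '[-1, -1, -1, -1, -1]'

```text
time: 16.3
tcp_pos: [0.5447, 0.0158, 0.1873]
eef_rot: [-3.14, -0.002, 2.851]
ft_force: [-3.4, -3.6, -0.4]
grip_width: 0.13
```

Emit:
step_arm --dp '[[0, 0, 0.0005], [0, 0, 0.0005], [0, 0, 0], [0, 0, 0]]' --rotation '[[0, 0, 0], [0, 0, 0], [0, 0, 0], [0, 0, 0]]' --fingers '[-1, -1, -1, -1]'

```text
time: 16.7
tcp_pos: [0.5447, 0.0157, 0.1864]
eef_rot: [-3.14, -0.002, 2.851]
ft_force: [-3.8, -4.4, 1.1]
grip_width: 0.128
```

Emit:
step_arm --dp '[[0.0002, -0.0006, 0.0004], [0, 0, 0.0003], [0, 0, 0], [0, 0, 0]]' --rotation '[[0, 0, 0], [0, 0, 0], [0, 0, 0], [0, 0, 0]]' --fingers '[-1, -1, -1, -1]'

```text
time: 17.1
tcp_pos: [0.5447, 0.0156, 0.1859]
eef_rot: [-3.141, -0.001, 2.852]
ft_force: [-4.4, -2.2, 0.8]
grip_width: 0.123
```

```bash
python3 -c "
from h import *
o=robot.get_obs();print(o['tcp_pos'],o['ft_force'],o['ft_torque'],o['joints'])"
```

```text
[0.5447 0.0156 0.1859] [-4.3986 -2.2186  0.7725] [-0.5652  0.8138 -0.0475] [-0.1793  0.0466  1.8654 -0.0004  1.2305 -1.4606]
```

Emit:
step_arm --dp '[[0.0003, 0, 0.0005], [0, 0, 0.0003], [0, 0, 0], [0, 0, 0]]' --rotation '[[0, 0, 0], [0, 0, 0], [0, 0, 0], [0, 0, 0]]' --fingers '[-1, -1, -1, -1]'

```text
time: 17.5
tcp_pos: [0.5447, 0.0156, 0.1858]
eef_rot: [-3.141, -0.0, 2.852]
ft_force: [-5.8, -3.6, 4.2]
grip_width: 0.13
```

Emit:
step_arm --dp '[[0, 0, 0.0005], [0, 0, 0], [0, 0, 0]]' --rotation '[[0, 0, 0], [0, 0, 0], [0, 0, 0]]' --fingers '[-1, -1, -1]'

```text
time: 17.8
tcp_pos: [0.5447, 0.0156, 0.1858]
eef_rot: [-3.141, -0.0, 2.852]
ft_force: [-7.3, -2.6, 6.5]
grip_width: 0.13
```

Emit:
step_arm --dp '[[0.0006, 0, 0], [0, 0.0002, 0.00016], [0, 0.0002, 0.00016], [0, 0.0002, 0.00016], [0, 0.0002, 0.00016], [0, 0, 0]]' --rotation '[[0, 0, 0.1], [0, 0, 0.1], [0, 0, 0.1], [0, 0, 0.1], [0, 0, 0.1], [0, 0, 0]]' --fingers '[-1, -1, -1, -1, -1, -1]'

```text
time: 18.4
tcp_pos: [0.5454, 0.0168, 0.185]
eef_rot: [3.14, 0.001, 2.352]
ft_force: [-1.7, -1.5, 4.5]
grip_width: 0.131
```

```bash
python3 -c "
from h import *
o=robot.get_obs();print(o['tcp_pos'],o['ft_force'],o['ft_torque'],o['joints'])"
```

```text
[0.5454 0.0168 0.185 ] [-1.6755 -1.4593  4.5334] [-0.2101  0.4074 -0.0556] [-0.1774  0.0473  1.8665  0.0007  1.2256 -0.9593]
```

Threaded: at yaw 2.35 z is now 0.1850, where it rested on the ridge at 0.1892 before. It follows the pitch with low forces.

Emit:
step_arm --dp '[[0, 0.0002, 0.00016], [0, 0.0002, 0.00016], [0, 0.0002, 0.00016], [0, 0.0002, 0.00016], [0, 0.0002, 0.00016], [0, 0.0002, 0.00016], [0, 0, 0]]' --rotation '[[0, 0, 0.1], [0, 0, 0.1], [0, 0, 0.1], [0, 0, 0.1], [0, 0, 0.1], [0, 0, 0.1], [0, 0, 0]]' --fingers '[-1, -1, -1, -1, -1, -1, -1]'

```text
time: 19.1
tcp_pos: [0.5468, 0.0176, 0.1841]
eef_rot: [3.138, -0.0, 1.754]
ft_force: [0.6, 1.2, 3.2]
grip_width: 0.129
```

```bash
python3 -c "
from h import *
o=robot.get_obs();print(o['tcp_pos'],o['ft_force'],o['ft_torque'],o['joints'])"
```

```text
[0.5468 0.0176 0.1841] [0.5607 1.1951 3.1846] [ 0.1377 -0.0088 -0.0143] [-0.1758  0.0511  1.8643  0.0016  1.2228 -0.36  ]
```

Emit:
step_arm --dp '[[0, 0.0002, 0.00016], [0, 0.0002, 0.00016], [0, 0.0002, 0.00016], [0, 0.0002, 0.00016], [0, 0.0002, 0.00016], [0, 0, 0]]' --rotation '[[0, 0, 0.1], [0, 0, 0.1], [0, 0, 0.1], [0, 0, 0.1], [0, 0, 0.1], [0, 0, 0]]' --fingers '[-1, -1, -1, -1, -1, -1]'

```text
time: 19.7
tcp_pos: [0.5476, 0.0172, 0.1833]
eef_rot: [3.139, -0.001, 1.256]
ft_force: [-1.1, -0.5, 4.9]
grip_width: 0.132
```

```bash
python3 -c "
from h import *
o=robot.get_obs();print(o['tcp_pos'],o['ft_force'],o['ft_torque'],o['joints'])"
```

```text
[0.5476 0.0172 0.1833] [-1.1074 -0.469   4.9181] [-0.1626 -0.0103  0.0131] [-0.1759  0.0542  1.8626  0.0007  1.222   0.1389]
```

Emit:
step_arm --dp '[[0, 0.0002, 0.00016], [0, 0.0002, 0.00016], [0, 0.0002, 0.00016], [0, 0.0002, 0.00016], [0, 0.0002, 0.00016], [0, 0, 0]]' --rotation '[[0, 0, 0.1], [0, 0, 0.1], [0, 0, 0.1], [0, 0, 0.1], [0, 0, 0.1], [0, 0, 0]]' --fingers '[-1, -1, -1, -1, -1, -1]'

```text
time: 20.3
tcp_pos: [0.5487, 0.0168, 0.183]
eef_rot: [3.139, -0.003, 0.756]
ft_force: [0.7, -0.7, 6.8]
grip_width: 0.127
```

```bash
python3 -c "
from h import *
o=robot.get_obs();print(o['tcp_pos'],o['ft_force'],o['ft_torque'],o['joints'])"
```

```text
[0.5487 0.0168 0.183 ] [ 0.7424 -0.7086  6.835 ] [-0.0156  0.1063 -0.0443] [-0.1764  0.0568  1.8605  0.0009  1.2209  0.6381]
```

Emit:
step_arm --dp '[[0, 0.0002, 0.0001], [0, 0.0002, 0.0001], [0, 0.0002, 0.0001], [0, 0, 0]]' --rotation '[[0, 0, 0.1], [0, 0, 0.1], [0, 0, 0.1], [0, 0, 0]]' --fingers '[-1, -1, -1, -1]'

```text
time: 20.7
tcp_pos: [0.5492, 0.0163, 0.1829]
eef_rot: [3.14, -0.004, 0.456]
ft_force: [0.2, 0.3, 7.5]
grip_width: 0.128
```

```bash
python3 -c "
from h import *
o=robot.get_obs();print(o['tcp_pos'],o['ft_force'],o['ft_torque'],o['eef_rot'])"
```

```text
[0.5492 0.0163 0.1829] [0.1763 0.3284 7.4987] [-0.055   0.0701 -0.1005] [ 3.1399 -0.0037  0.456 ]
```

Emit:
step_arm --dp '[[0, 0.0002, 0.0001], [0, 0.0002, 0.0001], [0, 0.0002, 0.0001], [0, 0, 0]]' --rotation '[[0, 0, 0.08], [0, 0, 0.08], [0, 0, 0.08], [0, 0, 0]]' --fingers '[-1, -1, -1, -1]'

```text
time: 21.1
tcp_pos: [0.5495, 0.0156, 0.1826]
eef_rot: [3.141, -0.004, 0.217]
ft_force: [0.2, -1.1, 7.8]
grip_width: 0.128
```

```bash
python3 - <<'E'
from h import *
o=robot.get_obs();print(o['tcp_pos'],o['ft_force'],o['ft_torque'],o['eef_rot'])
c=take('wrist','w5');a=c['img'][180:360,180:380];s=take('scene','s5');b=s['img'][165:245,240:340]
f=lambda im,k:cv2.convertScaleAbs(cv2.resize(im,k,interpolation=cv2.INTER_CUBIC),alpha=1.6,beta=10)
cv2.imwrite('pics/w5b.png',np.hstack([f(a,(400,360)),f(b,(400,360))]))
E
```

```text
[0.5495 0.0156 0.1826] [ 0.2484 -1.0743  7.7645] [-0.1006 -0.0286  0.036 ] [ 3.1405 -0.0042  0.2166]
```

View pics/w5b.png

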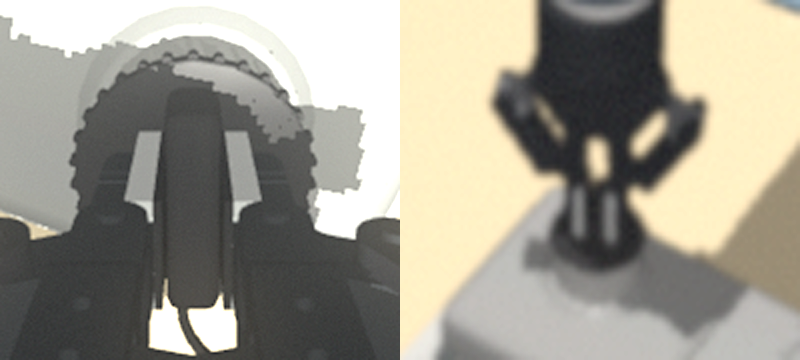

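Emit:
step_arm --dp '[[0, 0.0002, 0.0001], [0, 0.0002, 0.0001], [0, 0, 0]]' --rotation '[[0, 0, 0.07], [0, 0, 0.07], [0, 0, 0]]' --fingers '[-1, -1, -1]'

```text
time: 21.5
tcp_pos: [0.5496, 0.0152, 0.1824]
eef_rot: [3.141, -0.004, 0.077]
ft_force: [0.5, 0.3, 6.9]
grip_width: 0.129
```

```bash
python3 - <<'E'
from h import *
for i in range(6):
    o=robot.get_obs();print(o['tcp_pos'],o['ft_force'],o['ft_torque'][2],o['joint_efforts'][5],o['eef_rot'][2]);imaging.read_camera('top')
E
```

```text
[0.5496 0.0152 0.1824] [0.5002 0.2968 6.8563] 0.045232769209297384 0.299224192276597 0.07698669741807684
[0.5496 0.0152 0.1824] [ 1.087  -0.6029  6.7894] 0.07220608335953752 0.08639541920274496 0.07771021175108861
[0.5496 0.0152 0.1824] [-0.0694 -0.6715  7.3186] 0.06866248544069542 0.044985265703871846 0.077815784642568
[0.5496 0.0152 0.1824] [ 0.8425 -0.2934  6.9041] 0.0807403248559137 0.03957850160077214 0.07773846071119572
[0.5496 0.0152 0.1824] [ 0.703  -0.7747  6.8727] 0.06671054532049331 0.03926055505871773 0.0777969595896526
[0.5496 0.0152 0.1824] [ 0.9233 -0.013   7.299 ] 0.056688413147392216 0.03927730838768184 0.07773779589428997
```

Emit:
step_arm --dp '[[0, 0.0002, 0.0001], [0, 0.0002, 0.0001]]' --rotation '[[0, 0, 0.06], [0, 0, 0.06]]' --fingers '[-1, -1]'

```text
time: 22.0
tcp_pos: [0.5496, 0.0149, 0.1822]
eef_rot: [3.141, -0.004, -0.044]
ft_force: [0.3, -0.4, 7.3]
grip_width: 0.133
```

```bash
python3 - <<'E'
from h import *
for i in range(4):
    o=robot.get_obs();print(o['tcp_pos'],o['ft_force'],o['ft_torque'][2],o['joint_efforts'][5],o['eef_rot'][2]);imaging.read_camera('top')
E
```

```text
[0.5496 0.0149 0.1822] [ 0.328  -0.4463  7.3456] 0.33449929818077273 -0.14404514338821173 -0.04364799962591692
[0.5496 0.0148 0.1822] [ 0.1778 -0.4437  7.3256] 0.17865301503063177 0.41047152131795883 -0.045641406940444273
[0.5496 0.0148 0.1822] [0.6913 0.4044 7.0004] 0.16782859729876679 0.3331908769905567 -0.0426527686212832
[0.5496 0.0148 0.1822] [ 0.3701 -1.9715  7.2135] 0.1210352998148796 0.14948944095522165 -0.04205014619772274
```

Snug: torque has risen to 0.12–0.3 N m, z implies cap_grip ≈16.8 mm above the rim, about 0.4 turn from the drop. Letting go.

Emit:
step_arm --dp '[[0, 0, -0.0007], [0, 0, 0], [0, 0, 0], [0, 0, 0], [0, 0, 0], [0, 0, 0]]' --rotation '[[0, 0, 0], [0, 0, 0], [0, 0, 0], [0, 0, 0], [0, 0, 0], [0, 0, 0]]' --fingers '[-1, -0.2, -0.2, -0.2, -0.2, -0.2]'

```text
time: 22.8
tcp_pos: [0.5478, 0.0149, 0.1809]
eef_rot: [-3.141, 0.001, -0.047]
ft_force: [0.7, -0.5, -0.2]
grip_width: 0.402
```

Emit:
step_arm --dp '[[0, 0, -0.005], [0, 0, -0.01], [0, 0, -0.015], [0, 0, -0.02], [0, 0, -0.02], [0, 0, -0.02], [-0.02, 0, -0.01], [-0.03, 0, 0], [0, 0, 0], [0, 0, 0]]' --rotation '[[0, 0, 0], [0, 0, 0], [0, 0, 0], [0, 0, 0], [0, 0, 0], [0, 0, 0], [0, 0, 0], [0, 0, 0], [0, 0, 0], [0, 0, 0]]' --fingers '[-0.2, -0.2, -0.2, -0.2, -0.2, -0.2, -0.2, -0.2, -0.2, -0.2]'

```text
time: 23.8
tcp_pos: [0.4984, 0.0172, 0.2827]
eef_rot: [3.141, -0.003, -0.047]
ft_force: [0.5, -0.1, 0.8]
grip_width: 0.397
```

```bash
python3 - <<'E'
from h import *
c=take('wrist','w6');s=take('scene','s6');
n=np.array([.5466,.0148,0]);o=robot.get_obs();print(o['tcp_pos'],o['ft_force'])
f=lambda im,k:cv2.convertScaleAbs(cv2.resize(im,k,interpolation=cv2.INTER_CUBIC),alpha=1.4,beta=10)
for h in(0,.0155,.0175,.0195):
  P=np.array([proj(c,n+[.029*np.cos(a),.029*np.sin(a),.173+h]) for a in np.linspace(0,6.28,90)]);print(h,P.min(0),P.max(0))
cv2.imwrite('pics/w6b.png',np.hstack([c['img'][:400,80:480],f(s['img'][175:255,240:320],(400,400))]))
E
```

```text
[0.4988 0.0171 0.2821] [-0.1076 -0.8496  0.0845]
0 [239.3425 103.5103] [316.5898 182.048 ]
0.0155 [236.9657 102.431 ] [319.185  185.9254]
0.0175 [236.6366 102.2812] [319.5444 186.4612]
0.0195 [236.3019 102.1288] [319.9099 187.0057]
```

View pics/w6b.png

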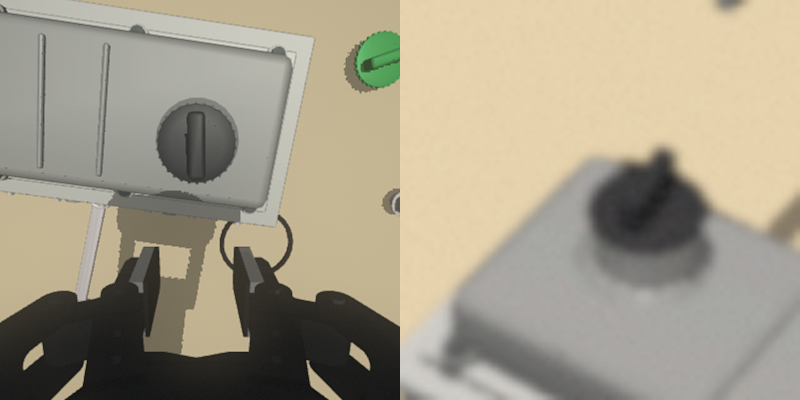

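Cap sits square and centred on the neck. With plenty of time left, I'll check its height by lightly touching the wing top (expected z ≈ 0.2004–0.2015) with the fingers shut.

Emit:
step_arm --dp '[[0.024, 0, 0], [0.024, 0, 0], [0, 0, 0.02], [0, 0, 0.02], [0, 0, 0.015], [0, 0, 0.01], [0, 0, 0.007], [0, 0, 0.003], [0, 0, 0], [0, 0, 0]]' --rotation '[[0, 0, 0], [0, 0, 0], [0, 0, 0], [0, 0, 0], [0, 0, 0], [0, 0, 0], [0, 0, 0], [0, 0, 0], [0, 0, 0], [0, 0, 0]]' --fingers '[-1, -1, -1, -1, -1, -1, -1, -1, -1, -1]'

```text
time: 24.9
tcp_pos: [0.5465, 0.0149, 0.207]
eef_rot: [3.141, -0.001, -0.047]
ft_force: [0.3, 0.7, 0.3]
grip_width: -0.005
```

Emit:
step_arm --dp '[[0, 0, 0.001], [0, 0, 0.001], [0, 0, 0.001], [0, 0, 0], [0, 0, 0]]' --rotation '[[0, 0, 0], [0, 0, 0], [0, 0, 0], [0, 0, 0], [0, 0, 0]]' --fingers '[-1, -1, -1, -1, -1]'

```text
time: 25.4
tcp_pos: [0.546, 0.015, 0.2032]
eef_rot: [-3.142, 0.0, -0.047]
ft_force: [0.6, 0.4, -0.9]
grip_width: 0.0
```

Emit:
step_arm --dp '[[0, 0, 0.0007], [0, 0, 0], [0, 0, 0]]' --rotation '[[0, 0, 0], [0, 0, 0], [0, 0, 0]]' --fingers '[-1, -1, -1]'

```text
time: 25.7
tcp_pos: [0.5461, 0.0149, 0.2025]
eef_rot: [3.142, -0.0, -0.047]
ft_force: [-0.5, -0.0, -0.9]
grip_width: -0.0
```

Emit:
step_arm --dp '[[0, 0, 0.0007], [0, 0, 0], [0, 0, 0]]' --rotation '[[0, 0, 0], [0, 0, 0], [0, 0, 0]]' --fingers '[-1, -1, -1]'

```text
time: 26.0
tcp_pos: [0.5461, 0.015, 0.2017]
eef_rot: [3.142, 0.0, -0.047]
ft_force: [-0.2, -0.6, -0.9]
grip_width: 0.001
```

Emit:
step_arm --dp '[[0, 0, 0.0005], [0, 0, 0], [0, 0, 0]]' --rotation '[[0, 0, 0], [0, 0, 0], [0, 0, 0]]' --fingers '[-1, -1, -1]'

```text
time: 26.3
tcp_pos: [0.5461, 0.015, 0.2012]
eef_rot: [-3.142, 0.0, -0.047]
ft_force: [0.1, 0.5, -1.1]
grip_width: 0.001
```

Emit:
step_arm --dp '[[0, 0, 0.0005], [0, 0, 0], [0, 0, 0]]' --rotation '[[0, 0, 0], [0, 0, 0], [0, 0, 0]]' --fingers '[-1, -1, -1]'

```text
time: 26.6
tcp_pos: [0.5461, 0.0149, 0.2008]
eef_rot: [-3.142, 0.0, -0.047]
ft_force: [0.6, -0.6, 0.1]
grip_width: -0.003
```

Contact begins at z ≈ 0.2008, so cap_grip is ≈16.8 mm above the rim, within 16.4–17.5. Retreating and handing in.

Emit:
step_arm --dp '[[0, 0, -0.01], [0, 0, -0.03], [0, 0, -0.03], [0, 0, -0.03], [0, 0, 0], [0, 0, 0]]' --rotation '[[0, 0, 0], [0, 0, 0], [0, 0, 0], [0, 0, 0], [0, 0, 0], [0, 0, 0]]' --fingers '[-1, -1, -1, -1, -1, -1]'

```text
time: 27.2
tcp_pos: [0.5464, 0.0149, 0.302]
eef_rot: [3.141, -0.002, -0.047]
ft_force: [0.7, -0.3, -0.9]
grip_width: -0.001
```

```bash
python3 -c "
from h import *
o=robot.get_obs();print(o['time'],o['tcp_pos'],o['ft_force']);print(job.hand_in())"
```

```text
27.2 [0.5464 0.0149 0.302 ] [ 0.7349 -0.2793 -0.8839]
the job is handed in; nothing more can be done
None
```

The dark winged cap is screwed into the filler neck with its flange snug on the seal. I let go and handed the job in at 27.2 s.

- **Thread start:** I set the cap on the ridges and turned it backward at 8–12 N. It climbed with the thread and dropped between yaw 2.36 and 2.65. I then lowered it about 3–4 mm to firm contact.
- **Tightening:** I screwed it forward about 0.4 turn from the drop. It followed the pitch with low forces, and the torque had risen to about 0.12–0.3 N m when I stopped.
- **Last checks:** The last picture showed the cap square and centred on the neck. A light touch on the wing top put `cap_grip` at about 16.8 mm above the rim, inside the 16.4–17.5 mm asked for.

**What did not match:**
- The cap was held about 2.4 mm off-centre along the wing. This gave sideways forces of up to about 10 N during the backward turn. I corrected for it by turning about the cap's own axis.
- The peak I saw before the drop was about 23.6 mm, against the "nearly 25" described. I had no reading right at the crest.
- One torque reading of 0.33 N m came just after the last turn, above the 0.1–0.2 range; it settled to about 0.12.
- I did not look back at the other parts one by one. The arm showed no contact with any of them.

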